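# Turn a notched index plate until it drops over its key, then swing the retainer over it

## Robot

A 6-joint arm with a two-finger parallel gripper is mounted at the origin on a cart in front of the work surface, level with it; the furniture and walls round the work are solid. World frame = base frame: x ahead of the robot, y to its left, z up, the work surface at z = 0. Lengths are in m, angles in rad, forces in N, time in s.
With the tool pointing down it reaches from about 0.25 to 0.775 m from the base axis. Payload 8.9 kg.
Tool frame: the origin (TCP) lies at the very end of the fingers, on their centre line; the grasp point (between the pads) lies 19 mm behind it; y points along the fingers, x is the direction in which the jaws open and shut, and the axes are right-handed (so a half turn about y gives the same grasp; the last joint's range is limited). The gripper opens to 85 mm and grips with 20 to 120 N. Pads are 22 mm wide; open, the fingers measure 114 mm over their backs; the gripper's body (76 mm by 85 mm) begins 54 mm behind the grasp point. The pads swing forward as they close: fully open they stand 13 mm farther back than shut.
Start: joints at [1.001, 0.291, -0.153, 1.127, 0, 1.431], TCP at [0.219, 0.477, 0.231] pointing down, gripper open.
Joint ranges: [-2.52, 2.52], [-0.91, 1.74], [-1.3, 1.37], [-1.96, 2.02], [-1.52, 1.47], [-3.14, 3.14]. Speed limits (rad/s): [2.22, 2.22, 2.79, 3.14, 3.14, 3.14].

## Interface

Orientations are given as a unit quaternion [w, x, y, z].
In Python, from rig import bot gives the robot as it stands.
- The arm moves only by the shell command python3 -m pendant 'ROWS'. ROWS is JSON, a list of rows, each an object with "linear": the shift along the tool's x, y, z in mm, a list of three; "twist": the turn about the tool's y in degrees; "hand": the gripper's target within -1 to 1 (fully open at 1, half-way at 0, shut at -1). In form: [{"linear": [dx, dy, dz], "twist": twist, "hand": hand}, ...]. A call has 1 to 20 rows; each row shifts and turns the commanded pose from where the row before left it, along the tool's axes as they then stand; what a row does not reach is not made up. A row lasts 1/12 s, in which the tool goes at most 41.7 mm and 7.16 degrees, less where a joint would pass 70% of its speed; a pose out of reach is approached as far as the arm can. A call with a gripper value outside its range is refused whole. The fingers move at their own pace and stop on an object; the grip force is fixed at half the most. Time passes only in rows, so rows that do not move let the fingers close. It gives the time, the measured TCP pose, the force and the opening at its end, in the units of the state.
- bot.state(): the state, without advancing time (a new reading comes with each control period).
- bot.grab_frame(name): name is "scene" or "top" or "wrist"; returns the picture (420x560x3 uint8, blue, green, red); there is no depth.
- bot.calibration(name): a dict with "fx", "fy", "cx", "cy" (pixels), "xyz" and "rotation" of the camera in the world. Camera axes: x right, y down, z forward; pixel columns grow to the right and rows downward; lengths in m; the calibration is good to about 2 mm. A picture is of the moment at which its call begins: read the wrist's pose just before it. calibration takes no time and is no camera call; for the wrist camera it gives the pose at the moment of the call.
- bot.close_job(): hands the job in, once; it reports no verdict.
The state is a dict: "clock": time; "joints": joint angles; "qd": joint speeds; "joint_torque": joint torques, N m; "tcp_pos": TCP position; "ee_rot": TCP orientation; "ft_force": force on the tool from outside, world axes, zero at the start; "wrist_torque": the same for the moment, N m; "gripper_width": opening from 0.0 (shut) to 1.0 (fully open).
Only numpy, scipy, OpenCV 4.12 (cv2) and the standard library are available. Lean on these libraries where they do the work, as an engineer would, in place of code of your own. Each camera call takes 0.05 s, during which the arm holds its last target.

## Task

The round notched plate on the small jig is sitting cocked on top of the jig's key. Turn it on its spindle (its upright post is there to push it round by) until the notch finds the key and the plate drops flat onto the base; then swing the retaining finger fully over the plate's rim. Leave the loose steel ring, the open bush and the hex key near it where they are.

Things in the scene. Friction and masses are not known exactly. Their poses are not given: they have to be found in the camera images.
- jig: Fixed dark steel base 130x130x14 mm, origin at the centre of its underside, z up. A spindle (17 mm dia) on its centre carries a fixed retaining washer, 27 mm dia, top at 40 mm height. A bar-shaped key, 12 mm wide, 6 mm above the base top (top at z=20 mm), runs radially along jig -x from 27 to 59 mm from the centre; its outer end shows beyond the plate.
- plate: Loose steel plate, 76 mm dia, 12 mm thick, 0.4 kg, oiled; its 21 mm bore turns on the spindle under the washer, so it cannot be lifted off; origin at the centre of its underside. Rim notch 16 mm wide, 12 mm deep at plate -x; upright post at plate +x. Notch over key = plate x along jig x (yaw equal); it then drops: origin 14 mm above the jig's, top 26 mm, level. Until then it leans about 0.08 rad, high side on the key.
- plate_post (a point): Centre of the top end of the plate's turning post: 10 mm dia, standing 42 mm above the plate's upper face, 28 mm from the plate's axis, diametrically opposite the notch. When the plate is seated the post is opposite the key and its top is 68 mm above the desk. Pushing it round takes about 1 to 4 N; push low down, square to the line from axis to post (it binds if pushed towards or away from the axis).
- dog (a joint): Retaining finger: flat bar 12 mm wide, 6 mm thick, 40 mm from pivot to tip, underside 28.5 mm above the desk, on a vertical hinge at jig (-39.9, +47.5) mm. 0 = swung clear; grows clockwise seen from above; 1.75 rad = stop, fully closed, pointing at the spindle with its tip over the plate. In the jig frame it points at heading 50 degrees minus the value. Stays where it is left.
- dog_pin (a point): Centre of the top end of the retaining finger's upright pin: 8 mm dia, rising from 34.5 to 66.5 mm above the desk, 26 mm from the hinge axis along the finger. Pushing it sideways takes about 2 N.
- spacer: Bystander: loose steel ring 30 mm dia, 12 mm high, lying on a corner of the jig's base at about jig (+47, -47) mm; origin at the centre of its underside. Leave it there.
- bush: Bystander: loose pale turned bush 34 mm dia, 20 mm high, standing on the desk to the right of the jig; origin at the centre of its underside. Leave it there.
- hex_key: Bystander: loose hex key 78 mm long, 6 mm high, lying on the desk to the right of the jig; origin at its middle, on its underside. Leave it there.

How it is judged:
On the way, in this order (a step that is already met when the one before it is completed fails the run):
1. the plate is turned until its notch drops over the key and it lies flat, the retaining finger still open (z of plate in the frame of jig between 0.012 and 0.0158 m and angle between plate's own z axis and vertical below 0.035 rad and angle between the x axis of plate and the x axis of jig, either way round below 0.2 rad and x of plate in the frame of jig between -0.006 and 0.006 m and y of plate in the frame of jig between -0.006 and 0.006 m and value of joint dog below 0.9 rad), for 0.2 s.
2. the retaining finger is swung over the seated plate (z of plate in the frame of jig between 0.012 and 0.0158 m and angle between plate's own z axis and vertical below 0.035 rad and angle between the x axis of plate and the x axis of jig, either way round below 0.2 rad and x of plate in the frame of jig between -0.006 and 0.006 m and y of plate in the frame of jig between -0.006 and 0.006 m and value of joint dog above 1.6 rad), for 0.2 s.
At the end, for the whole second after the job is handed in: The plate lies level (within 2 degrees) on the jig's base, notch over the key, origin less than 15.8 mm above the jig's; the retaining finger is closed over it (joint above 1.6 rad), the plate at rest (all of step 2 and linear speed of plate below 0.02 m/s); the robot touches nothing.
It fails at once if a bystander (steel ring, bush or hex key) is moved more than 25 mm (distance of any of spacer, bush, hex_key from where it was at the start of the episode above 0.025 m).
It also fails if it takes over 53 s, if anything falls off the work surface, if the arm or the gripper's body presses on something with over 40 N, if the wrist force passes 120 N, or if a joint passes its speed limit or range.

## Working session

There is one attempt and no reset: what is moved stays moved. The work goes in short steps, Python scripts to look and compute and a shell command to move; the robot and the scene stay as the last step left them, time stands still between calls to the robot, and variables do not carry over. Pictures are saved under pics/ and viewed, and the job is handed in when it is done.

```bash
ls; mkdir -p pics; python3 - <<'E'
from rig import bot
import cv2
print(bot.state())
for n in ["scene","top"]:
    f=bot.grab_frame(n); cv2.imwrite(f"pics/{n}0.png",f); print(n,bot.calibration(n))
E
```

```text
pics
{'clock': 0.0, 'joints': array([ 1.00068071e+00,  2.91288376e-01, -1.54124193e-01,  1.12670907e+00,
       -3.42961552e-05,  1.43146439e+00]), 'qd': array([ 0.00109512, -0.00126112,  0.00045381,  0.00108052,  0.00117895,
        0.0005767 ]), 'joint_torque': array([ 6.12866534e-04, -5.37146258e+01,  3.31372261e+01,  1.60915725e-02,
       -2.33627052e-04, -1.51794438e-05]), 'tcp_pos': array([0.21901108, 0.47664788, 0.2307289 ]), 'ee_rot': array([-0.5951047 ,  0.59551798,  0.38116045, -0.38200189]), 'ft_force': array([ 0.23272338, -0.13914382,  0.34881177]), 'wrist_torque': array([ 0.02335787, -0.00652046, -0.0350556 ]), 'gripper_width': 0.9969763318575301}
scene {'fx': 428.26806711624147, 'fy': 428.26806711624147, 'cx': 276.320665130332, 'cy': 205.53809769541937, 'xyz': array([ 0.01008663, -0.19985421,  0.62036951]), 'rotation': array([-0.38180729,  0.81605354, -0.39158516,  0.1869248 ])}
top {'fx': 426.0195282492775, 'fy': 426.0195282492775, 'cx': 276.11680541851433, 'cy': 204.18972372675768, 'xyz': array([0.39304537, 0.21230069, 0.91482688]), 'rotation': array([-0.06281667,  0.70911966, -0.70084932,  0.04487317])}
```

View pics/scene0.png

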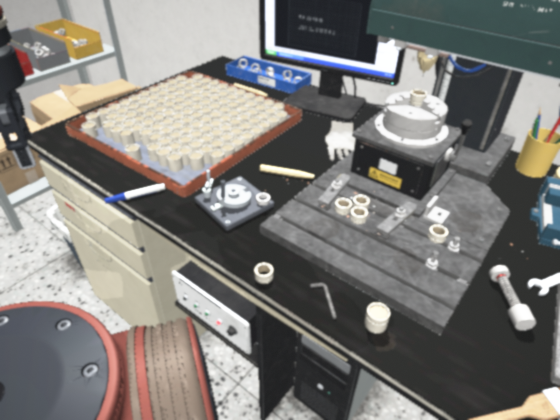

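View pics/top0.png

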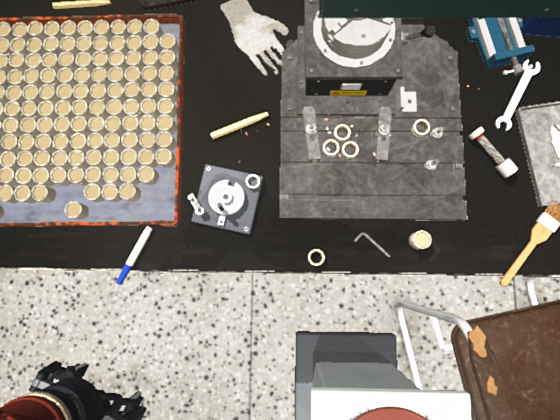

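Jig is near top (227,200) and scene (235,200). The ring is on its corner, top (253,181), with the bush at (316,257) and the hex key at (372,243). I'll zoom in.

```bash
python3 - <<'E'
import cv2,numpy as np
a=cv2.imread('pics/top0.png')[155:245,180:280]; b=cv2.imread('pics/scene0.png')[160:235,185:285]
a=cv2.resize(a,(700,630),interpolation=cv2.INTER_CUBIC)[:600]
b=cv2.resize(b,None,fx=7,fy=7,interpolation=cv2.INTER_CUBIC)
cv2.imwrite('pics/topz.png',a);cv2.imwrite('pics/scz.png',b)
E
```

```text
(no output)
```

View pics/topz.png

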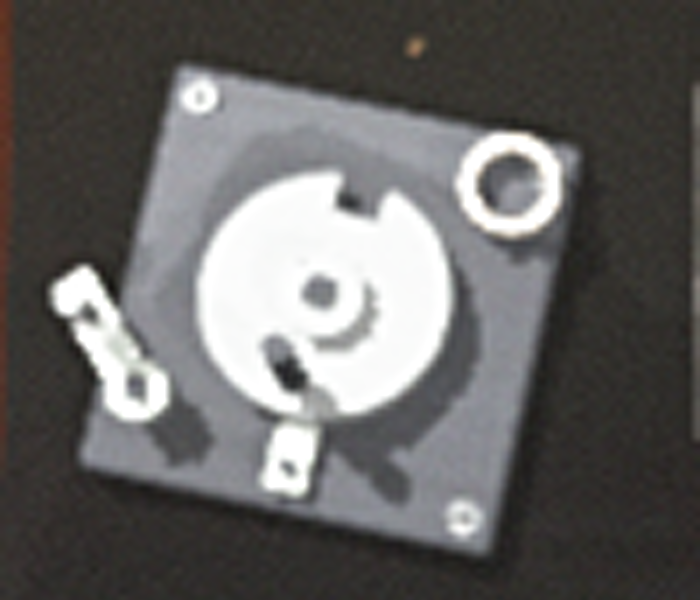

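View pics/scz.png

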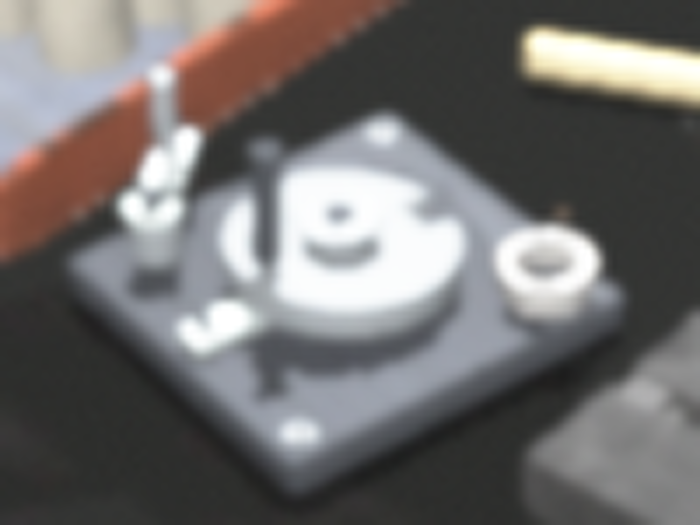

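```bash
cat > h.py <<'E'
import numpy as np, cv2
from rig import bot
from scipy.spatial.transform import Rotation as R
def rot(q): return R.from_quat(np.asarray(q),scalar_first=True)
def ray(c,px,z):
    d=rot(c['rotation']).apply([(px[0]-c['cx'])/c['fx'],(px[1]-c['cy'])/c['fy'],1]); o=np.array(c['xyz'])
    return o+d*(z-o[2])/d[2]
def proj(c,p):
    v=rot(c['rotation']).inv().apply(np.asarray(p)-c['xyz']); return np.array([c['fx']*v[0]/v[2]+c['cx'],c['fy']*v[1]/v[2]+c['cy']])
def cropper(f,x0,y0,w,h,s,name): cv2.imwrite(name,cv2.resize(f[y0:y0+h,x0:x0+w],None,fx=s,fy=s,interpolation=cv2.INTER_CUBIC))
E
python3 - <<'E'
from h import *
def go(n,x0,y0,pts):
    c=bot.calibration(n)
    for nm,(x,y),z in pts:
        print(n,nm,(ray(c,((x+.5)/7-.5+x0,(y+.5)/7-.5+y0),z)*1000).round(1))
go('top',180,155,[('c+x+y',(180,67),.014),('c+x-y',(580,150),.014),('c-x-y',(492,553),.014),('c-x+y',(82,465),.014),('washer hole',(320,292),.04),('plate c',(325,292),.029),('ring',(510,184),.026),('hinge',(135,388),.0345),('keyend',(288,490),.02),('notch',(358,185),.027),('postbase',(318,402),.032),('posttop',(279,350),.072)])
go('scene',185,160,[('c',(388,115),.014),('c',(622,300),.014),('c',(295,475),.014),('c',(72,265),.014),('spindle',(340,213),.04),('posttop',(265,150),.073),('pin',(162,75),.0665)])
s=bot.state();r=rot(s['ee_rot']);print(r.as_matrix().round(3))
print(bot.calibration('wrist'))
E
```

```text
top c+x+y [618.2 391.9  14. ]
top c+x-y [592.8 266.6  14. ]
top c-x-y [467.8 291.   14. ]
top c-x+y [493.2 417.1  14. ]
top washer hole [543. 342.  40.]
top plate c [544.9 342.1  29. ]
top ring [579.3 287.1  26. ]
top hinge [514.3 397.5  34.5]
top keyend [485.6 352.7  20. ]
top notch [578.4 333.4  27. ]
top postbase [510.9 342.7  32. ]
top posttop [520.5 348.5  72. ]
scene c [615.9 390.8  14. ]
scene c [588.2 264.7  14. ]
scene c [462.7 288.7  14. ]
scene c [490.1 414.2  14. ]
scene spindle [541.1 341.5  40. ]
scene posttop [519.6 350.2  73. ]
scene pin [534.1 410.6  66.5]
[[ 0.418 -0.001 -0.909]
 [ 0.909 -0.001  0.418]
 [-0.001 -1.     0.   ]]
{'fx': 321.8601266569735, 'fy': 321.8601266569735, 'cx': 284.21066894208184, 'cy': 207.21820916072753, 'xyz': array([0.15617308, 0.5067663 , 0.37341284]), 'rotation': array([0.11487233, 0.83384869, 0.5348986 , 0.07337708])}
```

```bash
python3 -m pendant '[{"linear":[0.8,3,-27],"twist":0,"hand":-0.4},{"linear":[0.8,3,-27],"twist":0,"hand":-0.4},{"linear":[0.8,3,-27],"twist":0,"hand":-0.4},{"linear":[0.8,3,-27],"twist":0,"hand":-0.4},{"linear":[0.8,3,-27],"twist":0,"hand":-0.4},{"linear":[0.8,3,-27],"twist":0,"hand":-0.4},{"linear":[0.8,3,-27],"twist":0,"hand":-0.4},{"linear":[0.8,3,-27],"twist":0,"hand":-0.4},{"linear":[0.8,3,-27],"twist":0,"hand":-0.4},{"linear":[0.8,3,-27],"twist":0,"hand":-0.4},{"linear":[0.8,3,-27],"twist":0,"hand":-0.4},{"linear":[0.8,3,-27],"twist":-7,"hand":-0.4},{"linear":[0,0,0],"twist":0,"hand":-0.4},{"linear":[0,0,0],"twist":0,"hand":-0.4}]'
python3 - <<'E'
from h import *
s=bot.state();c=bot.calibration('wrist');f=bot.grab_frame('wrist');cv2.imwrite('pics/w1.png',f);np.save('c1.npy',c,allow_pickle=True)
print(s['tcp_pos'],s['joints'],rot(s['ee_rot']).as_matrix().round(3).tolist(),s['gripper_width'],c)
print('C',proj(c,[.543,.3417,.04]),'post',proj(c,[.520,.349,.073]))
E
```

```text
clock: 1.27
tcp_pos: [0.5182, 0.3495, 0.1943]
ee_rot: [0.572, -0.571, -0.416, 0.417]
ft_force: [-0.2, 0.3, 0.4]
gripper_width: 0.298
[0.51818091 0.34954385 0.19431238] [4.76524479e-01 5.04035657e-01 7.33277566e-02 1.14162328e+00
 5.07904635e-05 7.87828534e-01] [[0.306, -0.001, -0.952], [0.952, -0.001, 0.306], [-0.001, -1.0, 0.001]] 0.2979811824785297 {'fx': 321.8601266569735, 'fy': 321.8601266569735, 'cx': 284.21066894208184, 'cy': 207.21820916072753, 'xyz': array([0.45246817, 0.37188804, 0.33699939]), 'rotation': array([0.10985525, 0.80049046, 0.58374363, 0.0799389 ])}
C [283.19333007 219.55685366] post [282.94526066 204.38632915]
```

View pics/w1.png

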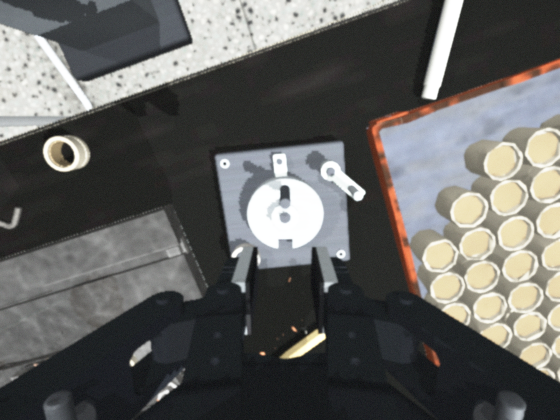

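```bash
python3 - <<'E'
from h import *
f=cv2.imread('pics/w1.png'); cropper(f,205,130,160,120,5,'pics/w1z.png')
E
```

```text
(no output)
```

View pics/w1z.png

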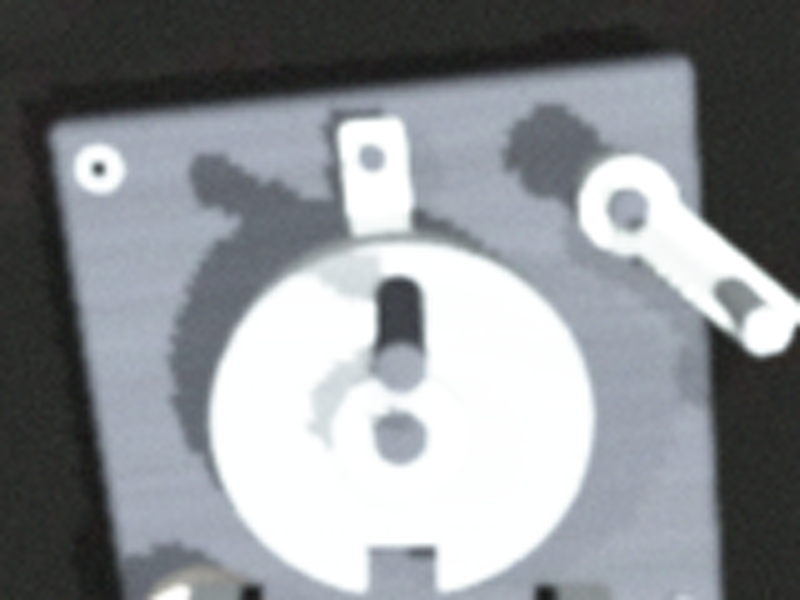

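```bash
python3 - <<'E'
from h import *
c=np.load('c1.npy',allow_pickle=True).item()
for n,(x,y),z in [('washer',(400,437),.04),('posttop',(402,366),.0725),('postbase',(398,292),.032),('pin',(768,330),.0665),('hinge',(628,210),.0345),('notch',(402,570),.027),('c-x+y',(692,60),.014),('c-x-y',(53,125),.014)]:
    print(n,(ray(c,((x+.5)/5-.5+205,(y+.5)/5-.5+130),z)*1000).round(1))
E
```

```text
washer [540.9 343.8  40. ]
posttop [519.3 351.   72.5]
postbase [515.2 351.6  32. ]
pin [534.  412.7  66.5]
hinge [512.9 398.1  34.5]
notch [572.3 334.2  27. ]
c-x+y [492.2 419.9  14. ]
c-x-y [465.5 295.4  14. ]
```

```bash
python3 -m pendant '[{"linear":[0.7,13,2.2],"twist":0,"hand":-0.4},{"linear":[0,13,0],"twist":0,"hand":-0.4},{"linear":[0,13,0],"twist":0,"hand":-0.4},{"linear":[0,13,0],"twist":0,"hand":-0.4},{"linear":[0,13,0],"twist":0,"hand":-0.4},{"linear":[0,13,0],"twist":0,"hand":-0.4},{"linear":[0,13,0],"twist":0,"hand":-0.4},{"linear":[0,11,0],"twist":0,"hand":-0.4},{"linear":[0,10,0],"twist":0,"hand":-0.4},{"linear":[0,10,0],"twist":0,"hand":-0.4},{"linear":[0,10,0],"twist":0,"hand":-0.4},{"linear":[0,10,0],"twist":0,"hand":-0.4},{"linear":[0,10,0],"twist":0,"hand":-0.4},{"linear":[0,0,0],"twist":0,"hand":-0.4},{"linear":[0,0,0],"twist":0,"hand":-0.4}]'
python3 - <<'E'
from h import *
f=bot.grab_frame('scene'); cropper(f,170,130,130,100,6,'pics/s2.png')
f=bot.grab_frame('wrist'); cv2.imwrite('pics/w2.png',f)
E
```

```text
clock: 2.57
tcp_pos: [0.5154, 0.3515, 0.0427]
ee_rot: [0.571, -0.571, -0.417, 0.418]
ft_force: [0.5, -0.6, -0.5]
gripper_width: 0.301
```

View pics/s2.png

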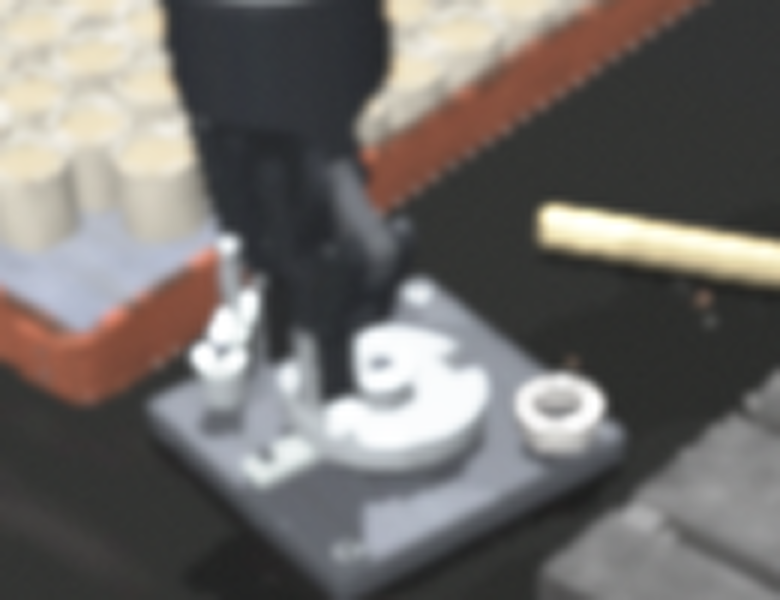

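View pics/w2.png

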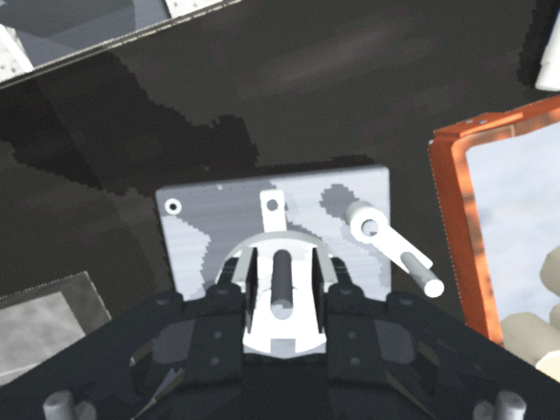

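The post (wrist px 283,280) stands between the pads. Now I'll take up the lead and start the arc.

```bash
python3 -m pendant '[{"linear":[-3,0,0],"twist":0,"hand":-0.4},{"linear":[-3,0,0],"twist":0,"hand":-0.4},{"linear":[-1.9,0,-0.5],"twist":-4,"hand":-0.4},{"linear":[-1.9,0,-0.5],"twist":-4,"hand":-0.4},{"linear":[-1.9,0,-0.5],"twist":-4,"hand":-0.4},{"linear":[-1.9,0,-0.5],"twist":-4,"hand":-0.4},{"linear":[-1.9,0,-0.5],"twist":-4,"hand":-0.4},{"linear":[-1.9,0,-0.5],"twist":-4,"hand":-0.4},{"linear":[0,0,0],"twist":0,"hand":-0.4}]'
cat >> h.py <<'E'
def rep():
    s=bot.state();M=rot(s['ee_rot']).as_matrix();C=np.array([.542,.3425]);d=(s['tcp_pos'][:2]-C)*1000
    th=np.degrees(np.arctan2(M[1,2],M[0,2]));u=M[:2,2];t=-M[:2,0]
    print('t',round(s['clock'],2),'tool heading',round(th,1),'r',round(d@u,1),'lead',round(d@t,1),'z',s['tcp_pos'][2].round(4),'F',s['ft_force'].round(1),'j',s['joints'].round(2))
E
python3 - <<'E'
from h import *
rep()
f=bot.grab_frame('wrist'); cv2.imwrite('pics/w3.png',f)
E
```

```text
clock: 3.42
tcp_pos: [0.5155, 0.3344, 0.0438]
ee_rot: [-0.471, 0.471, 0.528, -0.527]
ft_force: [-0.4, 1.6, -0.3]
gripper_width: 0.3
t 3.42 tool heading -173.5 r 27.2 lead 5.1 z 0.0438 F [-0.4  1.6 -0.3] j [ 0.46  0.61 -0.17  0.79  0.    0.34]
```

View pics/w3.png

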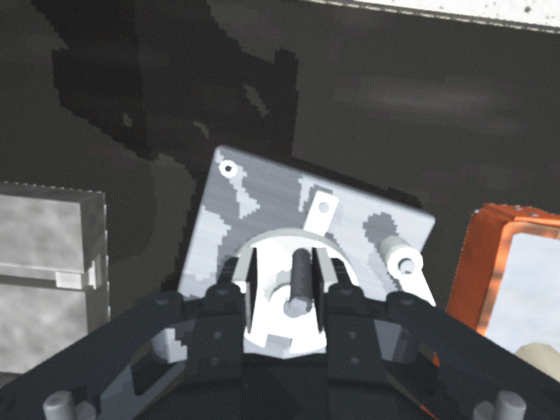

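Post px (300,275) is against the trailing pad, the plate is turning with ~1.6 N, and the arc radius is holding.

```bash
python3 -m pendant '[{"linear":[-1.9,0,-0.5],"twist":-4,"hand":-0.4},{"linear":[-1.9,0,-0.5],"twist":-4,"hand":-0.4},{"linear":[-1.9,0,-0.5],"twist":-4,"hand":-0.4},{"linear":[-1.9,0,-0.5],"twist":-4,"hand":-0.4},{"linear":[-1.9,0,-0.5],"twist":-4,"hand":-0.4},{"linear":[-1.9,0,-0.5],"twist":-4,"hand":-0.4},{"linear":[-1.9,0,-0.5],"twist":-4,"hand":-0.4},{"linear":[-1.9,0,-0.5],"twist":-4,"hand":-0.4},{"linear":[-1.9,0,-0.5],"twist":-4,"hand":-0.4},{"linear":[-1.9,0,-0.5],"twist":-4,"hand":-0.4},{"linear":[-1.9,0,-0.5],"twist":-4,"hand":-0.4},{"linear":[-1.9,0,-0.5],"twist":-4,"hand":-0.4},{"linear":[-1.9,0,-0.5],"twist":-4,"hand":-0.4},{"linear":[-1.9,0,-0.5],"twist":-4,"hand":-0.4},{"linear":[-1.9,0,-0.5],"twist":-4,"hand":-0.4},{"linear":[0,0,0],"twist":0,"hand":-0.4}]'
python3 - <<'E'
from h import *
rep()
f=bot.grab_frame('wrist'); cv2.imwrite('pics/w4.png',f)
E
```

```text
clock: 4.8
tcp_pos: [0.536, 0.3157, 0.0431]
ee_rot: [0.145, -0.144, -0.692, 0.692]
ft_force: [-2.2, 0.3, -0.4]
gripper_width: 0.302
t 4.8 tool heading -113.6 r 27.0 lead 5.3 z 0.0431 F [-2.2  0.3 -0.4] j [ 0.41  0.63 -0.14  0.81  0.   -0.74]
```

View pics/w4.png

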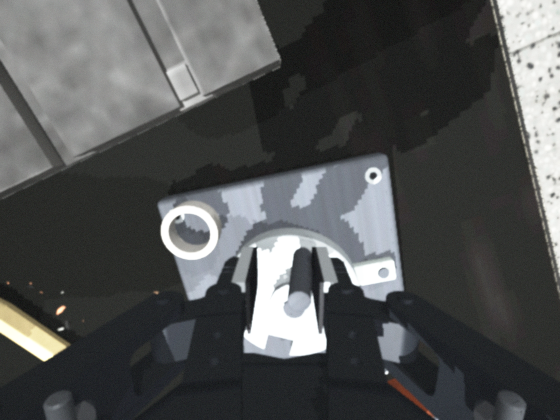

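Turning well: post px (298,275), ring undisturbed at (190,232).

```bash
python3 -m pendant '[{"linear":[-1.9,0,-0.5],"twist":-4,"hand":-0.4},{"linear":[-1.9,0,-0.5],"twist":-4,"hand":-0.4},{"linear":[-1.9,0,-0.5],"twist":-4,"hand":-0.4},{"linear":[-1.9,0,-0.5],"twist":-4,"hand":-0.4},{"linear":[-1.9,0,-0.5],"twist":-4,"hand":-0.4},{"linear":[-1.9,0,-0.5],"twist":-4,"hand":-0.4},{"linear":[-1.9,0,-0.5],"twist":-4,"hand":-0.4},{"linear":[-1.9,0,-0.5],"twist":-4,"hand":-0.4},{"linear":[-1.9,0,-0.5],"twist":-4,"hand":-0.4},{"linear":[-1.9,0,-0.5],"twist":-4,"hand":-0.4},{"linear":[-1.9,0,-0.5],"twist":-4,"hand":-0.4},{"linear":[-1.9,0,-0.5],"twist":-4,"hand":-0.4},{"linear":[-1.9,0,-0.5],"twist":-4,"hand":-0.4},{"linear":[-1.9,0,-0.5],"twist":-4,"hand":-0.4},{"linear":[-1.9,0,-0.5],"twist":-4,"hand":-0.4},{"linear":[-1.9,0,-0.5],"twist":-4,"hand":-0.4},{"linear":[-1.9,0,-0.5],"twist":-4,"hand":-0.4},{"linear":[-1.9,0,-0.5],"twist":-4,"hand":-0.4},{"linear":[0,0,0],"twist":0,"hand":-0.4}]'
python3 - <<'E'
from h import *
rep()
f=bot.grab_frame('wrist'); cv2.imwrite('pics/w5.png',f)
f=bot.grab_frame('scene'); cropper(f,170,130,130,100,6,'pics/s5.png')
E
```

```text
clock: 6.43
tcp_pos: [0.5668, 0.3299, 0.0433]
ee_rot: [-0.289, 0.289, -0.645, 0.646]
ft_force: [-1.2, -0.3, 0.6]
gripper_width: 0.302
t 6.43 tool heading -41.7 r 26.9 lead 7.0 z 0.0433 F [-1.2 -0.3  0.6] j [ 0.42  0.68 -0.03  0.86 -0.   -2.  ]
```

View pics/w5.png

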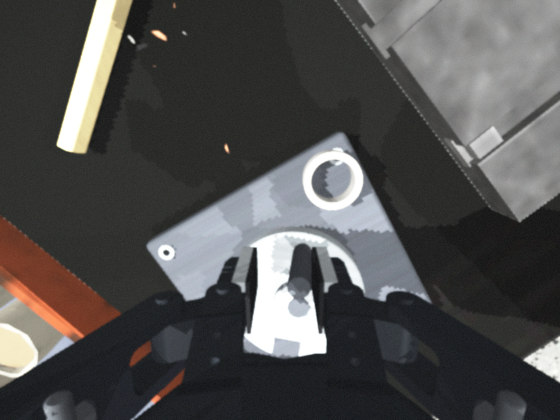

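View pics/s5.png

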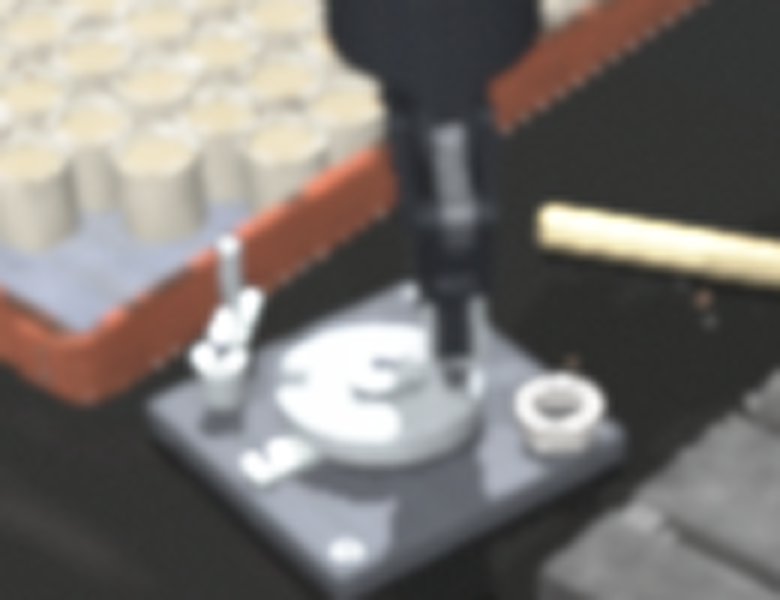

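```bash
python3 -m pendant '[{"linear":[-0.95,0,-0.25],"twist":-2,"hand":-0.4},{"linear":[-0.95,0,-0.25],"twist":-2,"hand":-0.4},{"linear":[-0.95,0,-0.25],"twist":-2,"hand":-0.4},{"linear":[-0.95,0,-0.25],"twist":-2,"hand":-0.4},{"linear":[-0.95,0,-0.25],"twist":-2,"hand":-0.4},{"linear":[-0.95,0,-0.25],"twist":-2,"hand":-0.4},{"linear":[-0.95,0,-0.25],"twist":-2,"hand":-0.4},{"linear":[-0.95,0,-0.25],"twist":-2,"hand":-0.4},{"linear":[-0.95,0,-0.25],"twist":-2,"hand":-0.4},{"linear":[-0.95,0,-0.25],"twist":-2,"hand":-0.4},{"linear":[0,0,0],"twist":0,"hand":-0.4}]'
python3 - <<'E'
from h import *
rep()
f=bot.grab_frame('wrist'); cropper(f,180,140,200,150,4,'pics/w6.png')
f=bot.grab_frame('scene'); cropper(f,170,130,130,100,6,'pics/s6.png')
E
```

```text
clock: 7.45
tcp_pos: [0.5697, 0.3392, 0.0434]
ee_rot: [-0.396, 0.396, -0.585, 0.586]
ft_force: [-0.1, -1.8, -0.4]
gripper_width: 0.299
t 7.45 tool heading -21.8 r 26.9 lead 7.2 z 0.0434 F [-0.1 -1.8 -0.4] j [ 0.43  0.69 -0.01  0.87 -0.   -2.33]
```

View pics/w6.png

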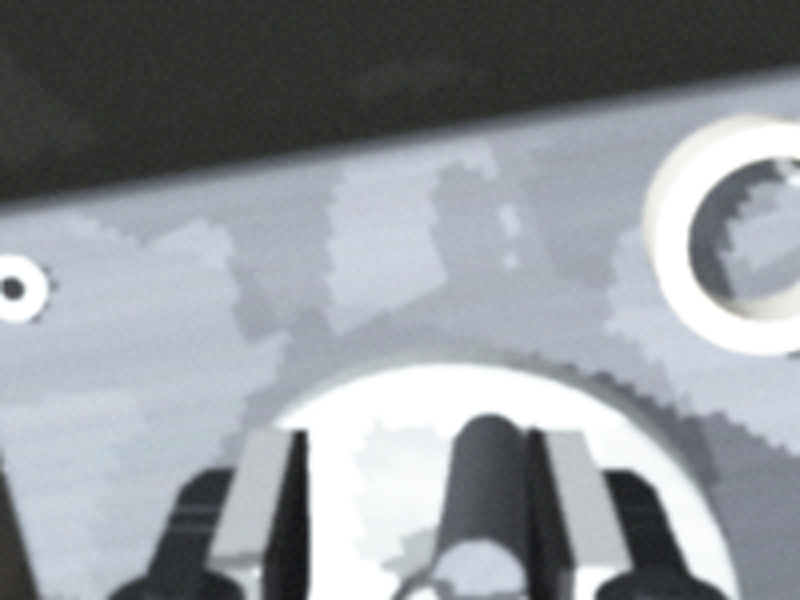

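View pics/s6.png

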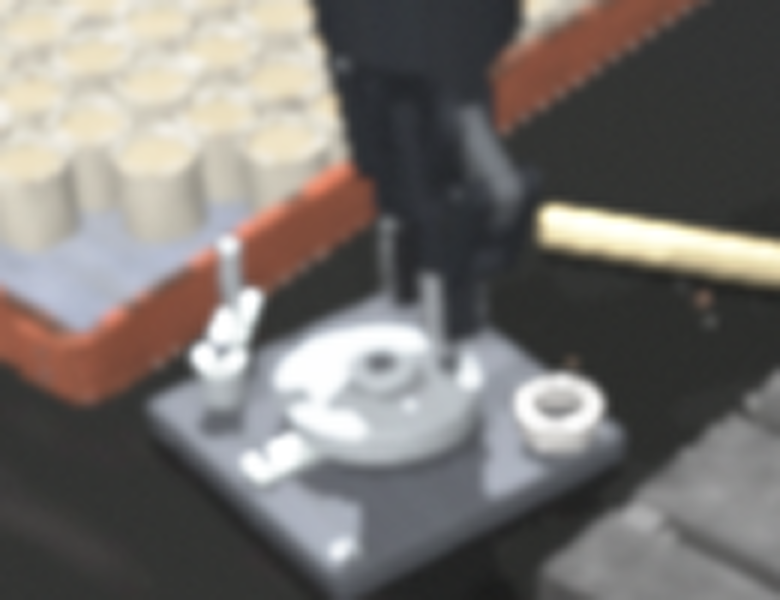

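```bash
python3 -m pendant '[{"linear":[-0.7,0,-0.2],"twist":-1.5,"hand":-0.4},{"linear":[-0.7,0,-0.2],"twist":-1.5,"hand":-0.4},{"linear":[-0.7,0,-0.2],"twist":-1.5,"hand":-0.4},{"linear":[-0.7,0,-0.2],"twist":-1.5,"hand":-0.4},{"linear":[-0.7,0,-0.2],"twist":-1.5,"hand":-0.4},{"linear":[-0.7,0,-0.2],"twist":-1.5,"hand":-0.4},{"linear":[0,0,0],"twist":0,"hand":-0.4}]'
python3 - <<'E'
from h import *
rep()
f=bot.grab_frame('wrist'); cropper(f,180,140,200,150,4,'pics/w7.png')
f=bot.grab_frame('scene'); cropper(f,170,130,130,100,6,'pics/s7.png')
E
```

```text
clock: 8.13
tcp_pos: [0.5699, 0.3435, 0.0434]
ee_rot: [-0.441, 0.441, -0.552, 0.553]
ft_force: [0.0, -2.0, 0.6]
gripper_width: 0.295
t 8.13 tool heading -12.8 r 26.9 lead 7.2 z 0.0434 F [ 0.  -2.   0.6] j [ 0.43  0.7  -0.    0.87 -0.   -2.49]
```

View pics/w7.png

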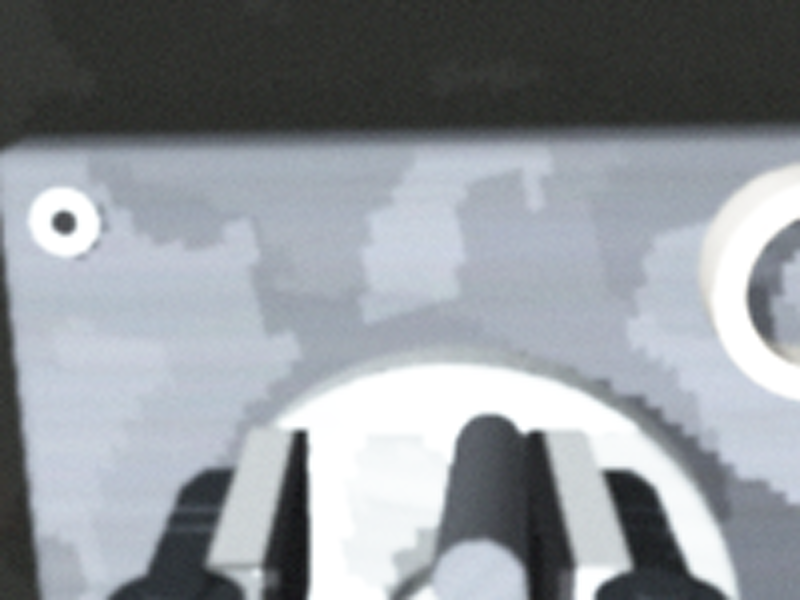

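View pics/s7.png

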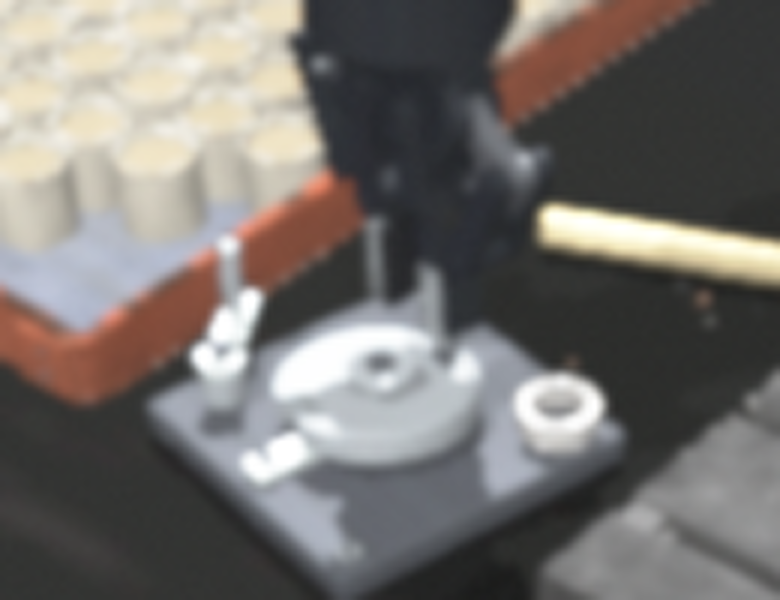

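```bash
python3 -m pendant '[{"linear":[-0.5,0,-0.1],"twist":-1,"hand":-0.4},{"linear":[-0.5,0,-0.1],"twist":-1,"hand":-0.4},{"linear":[-0.5,0,-0.1],"twist":-1,"hand":-0.4},{"linear":[0,0,0],"twist":0,"hand":-0.4},{"linear":[0,0,0],"twist":0,"hand":-0.4}]'
python3 - <<'E'
from h import *
rep()
f=bot.grab_frame('wrist'); cropper(f,180,140,200,150,4,'pics/w8.png')
f=bot.grab_frame('scene'); cropper(f,170,130,130,100,6,'pics/s8.png')
E
```

```text
clock: 8.65
tcp_pos: [0.5699, 0.3453, 0.0433]
ee_rot: [-0.456, 0.456, -0.54, 0.54]
ft_force: [0.1, -2.2, -0.4]
gripper_width: 0.304
t 8.65 tool heading -9.7 r 27.0 lead 7.4 z 0.0433 F [ 0.1 -2.2 -0.4] j [ 0.44  0.7   0.    0.87 -0.   -2.54]
```

View pics/w8.png

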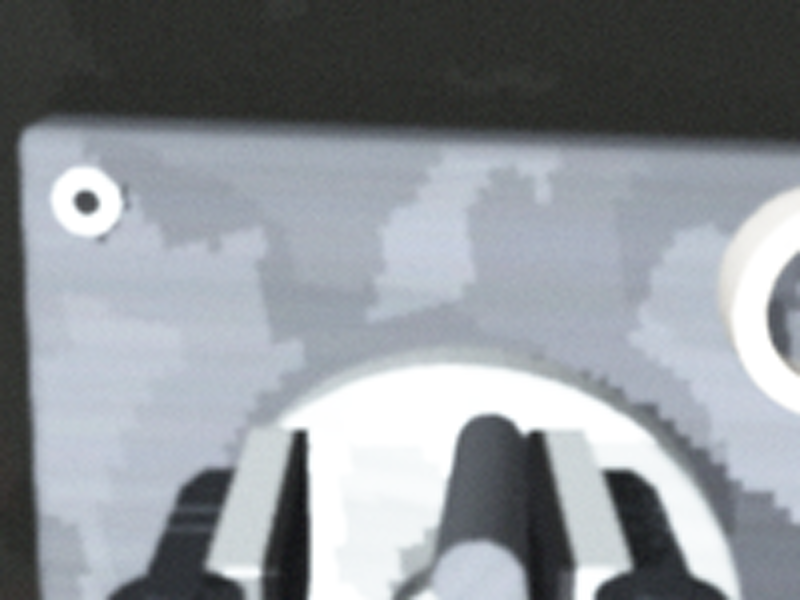

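View pics/s8.png

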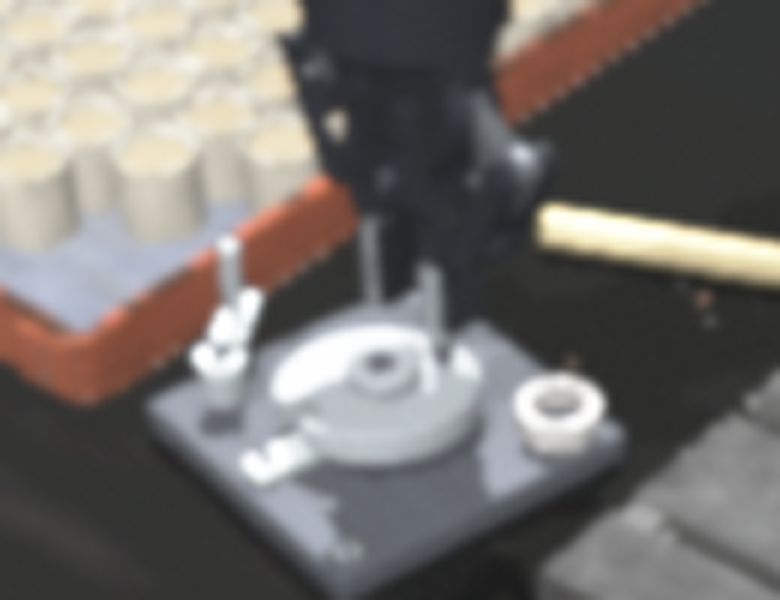

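```bash
python3 -m pendant '[{"linear":[-0.5,0,-0.1],"twist":-1,"hand":-0.4},{"linear":[-0.5,0,-0.1],"twist":-1,"hand":-0.4},{"linear":[-0.5,0,-0.1],"twist":-1,"hand":-0.4},{"linear":[-0.5,0,-0.1],"twist":-1,"hand":-0.4},{"linear":[0,0,0],"twist":0,"hand":-0.4},{"linear":[0,0,0],"twist":0,"hand":-0.4}]'
python3 - <<'E'
from h import *
rep()
f=bot.grab_frame('wrist'); cropper(f,180,140,200,150,4,'pics/w9.png')
f=bot.grab_frame('scene'); cropper(f,170,130,130,100,6,'pics/s9.png')
E
```

```text
clock: 9.25
tcp_pos: [0.5696, 0.3476, 0.0433]
ee_rot: [0.475, -0.475, 0.524, -0.524]
ft_force: [-0.8, 0.6, -0.4]
gripper_width: 0.298
t 9.25 tool heading -5.7 r 27.0 lead 7.8 z 0.0433 F [-0.8  0.6 -0.4] j [ 0.44  0.7   0.01  0.88  0.   -2.6 ]
```

View pics/w9.png

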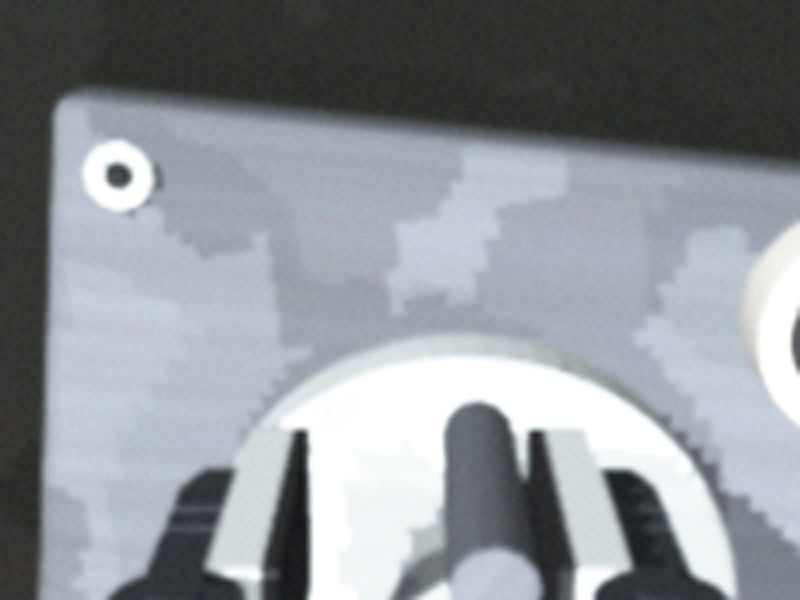

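View pics/s9.png

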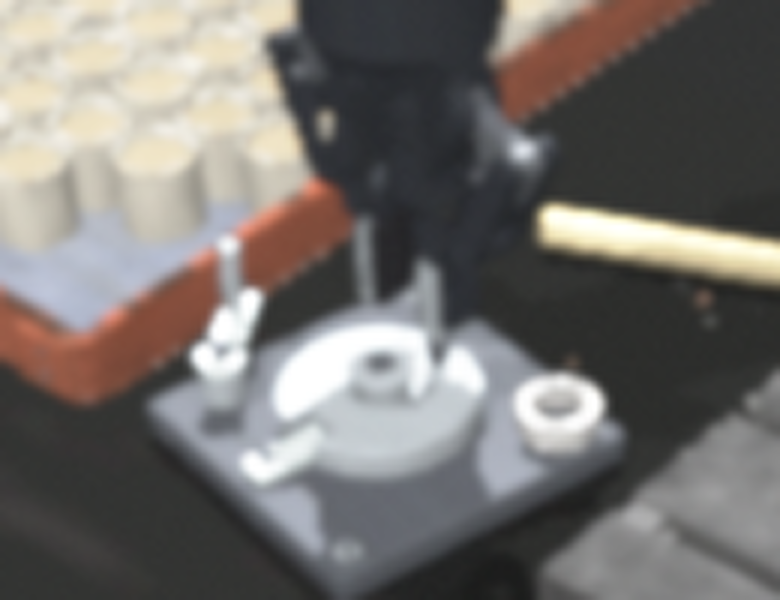

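The contact force vanished, the post came off the pad, and the key now sits inside the notch: it dropped. I'll lift clear and check.

```bash
python3 -m pendant '[{"linear":[0,-8,0],"twist":0,"hand":-0.4},{"linear":[0,-12,0],"twist":0,"hand":-0.4},{"linear":[0,-15,0],"twist":0,"hand":-0.4},{"linear":[0,-15,0],"twist":0,"hand":-0.4},{"linear":[0,-15,0],"twist":0,"hand":-1},{"linear":[0,-15,0],"twist":0,"hand":-1},{"linear":[0,-20,0],"twist":7,"hand":-1},{"linear":[0,-20,0],"twist":7,"hand":-1},{"linear":[0,0,0],"twist":7,"hand":-1},{"linear":[0,0,0],"twist":7,"hand":-1}]'
python3 - <<'E'
from h import *
rep()
c=bot.calibration('wrist');np.save('c10.npy',c,allow_pickle=True)
f=bot.grab_frame('wrist'); cv2.imwrite('pics/w10.png',f)
f=bot.grab_frame('scene'); cropper(f,170,130,130,100,6,'pics/s10.png')
f=bot.grab_frame('top'); cropper(f,180,155,100,85,7,'pics/t10.png')
E
```

```text
clock: 10.18
tcp_pos: [0.5708, 0.3479, 0.1666]
ee_rot: [-0.333, 0.33, -0.624, 0.624]
ft_force: [-0.9, 0.6, -0.2]
gripper_width: -0.001
t 10.18 tool heading -34.0 r 20.9 lead 20.6 z 0.1666 F [-0.9  0.6 -0.2] j [ 0.44  0.6   0.16  1.13  0.   -2.11]
```

View pics/w10.png

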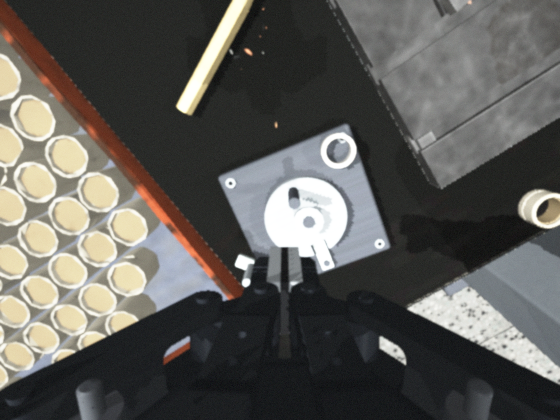

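View pics/s10.png

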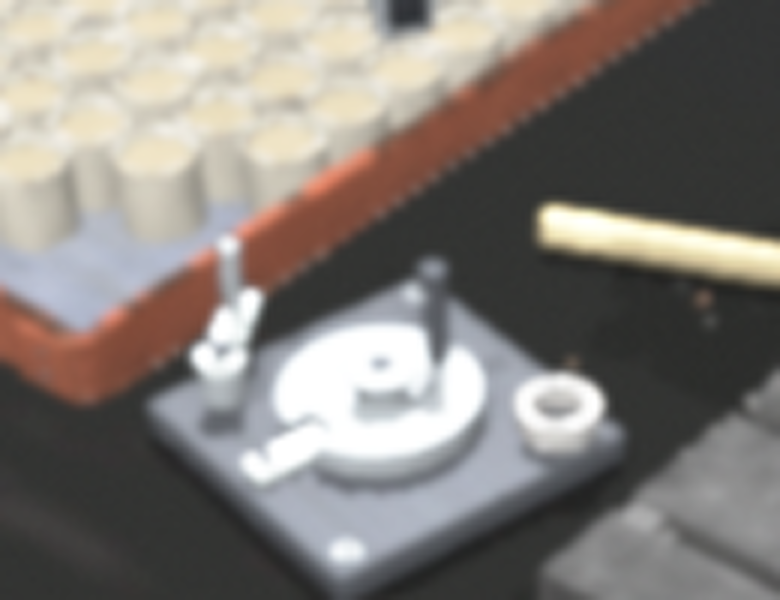

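Seated: plate level, key within notch. Now check the space beside the pin (tray edge) before planning the finger push.

```bash
python3 - <<'E'
from h import *
c=bot.calibration('top')
for z in (0,.03,.05): print('tray edge z',z,[(ray(c,p,z)*1000).round(0)[:2].tolist() for p in [(182,150),(180,190),(177,223)]])
cs=bot.calibration('scene')
print('post seated',(ray(cs,(170+432/6,130+268/6),.068)*1000).round(1), 'expect',542+28*.98,342.5-28*.198)
w=np.load('c1.npy',allow_pickle=True).item()
# tray corner in w1 (371,125) top outer rim, also lower edge
for z in (0,.03,.05): print(z,(ray(w,(371,125),z)*1000).round(0), (ray(cs,(70+0,128),z)*1000).round(0),(ray(cs,(188,188),z)*1000).round(0))
f=bot.grab_frame('top'); cropper(f,150,130,120,100,6,'pics/t11.png')
E
```

```text
tray edge z 0 [[654.0, 448.0], [563.0, 448.0], [490.0, 451.0]]
tray edge z 0.03 [[645.0, 440.0], [557.0, 440.0], [487.0, 443.0]]
tray edge z 0.05 [[639.0, 435.0], [554.0, 435.0], [485.0, 438.0]]
post seated [568.5 338.1  68. ] expect 569.44 336.956
0 [487. 453.   0.] [496. 944.   0.] [516. 468.   0.]
0.03 [484. 446.  30.] [473. 889.  30.] [491. 435.  30.]
0.05 [482. 441.  50.] [457. 852.  50.] [475. 414.  50.]
```

View pics/t11.png

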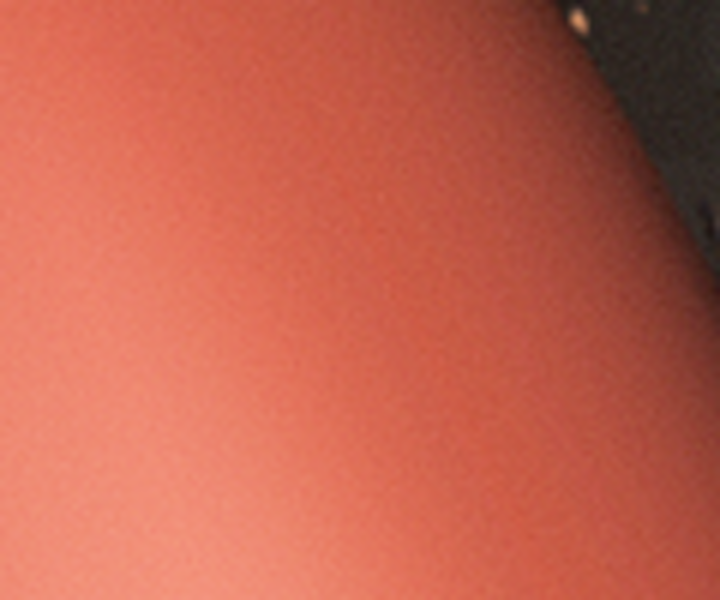

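```bash
python3 -m pendant '[{"linear":[-6.7,0,-15.1],"twist":0,"hand":-1},{"linear":[-6.7,0,-15.1],"twist":0,"hand":-1},{"linear":[-6.7,0,-15.1],"twist":0,"hand":-1},{"linear":[-6.7,0,-15.1],"twist":0,"hand":-1},{"linear":[-6.7,0,-15.1],"twist":0,"hand":-1},{"linear":[-6.7,0,-15.1],"twist":0,"hand":-1},{"linear":[0,0,0],"twist":5.8,"hand":-1},{"linear":[0,0,0],"twist":5.8,"hand":-1},{"linear":[0,0,0],"twist":5.8,"hand":-1},{"linear":[0,20,0],"twist":0,"hand":-1},{"linear":[0,20,0],"twist":0,"hand":-1},{"linear":[0,20,0],"twist":0,"hand":-1},{"linear":[0,0,0],"twist":0,"hand":-1},{"linear":[0,0,0],"twist":0,"hand":-1}]'
python3 - <<'E'
from h import *
rep(); print(bot.state()['tcp_pos'])
c=bot.calibration('wrist')
f=bot.grab_frame('wrist'); cv2.imwrite('pics/w12.png',f)
print(proj(c,[.5338,.4125,.0665]),proj(c,[.518,.432,.045]))
f=bot.grab_frame('scene'); cropper(f,170,130,130,100,6,'pics/s12.png')
E
```

```text
clock: 11.55
tcp_pos: [0.5153, 0.4313, 0.1026]
ee_rot: [-0.235, 0.237, -0.666, 0.667]
ft_force: [-0.7, 0.1, 1.1]
gripper_width: -0.001
t 11.55 tool heading -51.0 r -85.8 lead 35.1 z 0.1026 F [-0.7  0.1  1.1] j [ 0.59  0.66  0.09  1.01  0.   -1.66]
[0.51532821 0.43129062 0.10260894]
[280.29730958 191.43642528] [280.74348787 221.41545529]
```

View pics/w12.png

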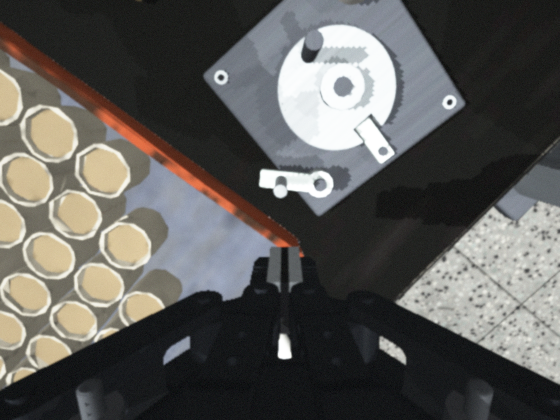

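View pics/s12.png

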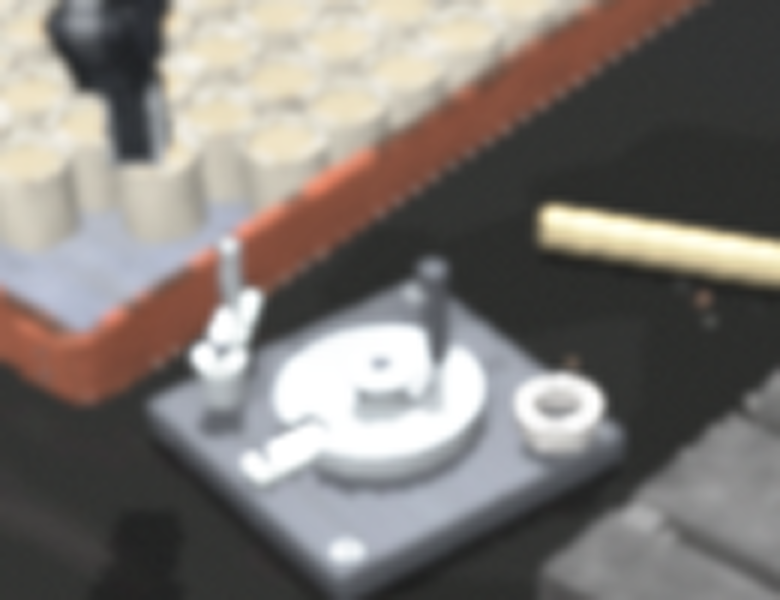

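Pin top is at px (280,192), matching the prediction (280,191). Descend and approach.

```bash
python3 -m pendant '[{"linear":[0,12,0],"twist":0,"hand":-1},{"linear":[0,12,0],"twist":0,"hand":-1},{"linear":[0,12,0],"twist":0,"hand":-1},{"linear":[0,12,0],"twist":0,"hand":-1},{"linear":[0,9,0],"twist":0,"hand":-1},{"linear":[0,0,3],"twist":0,"hand":-1},{"linear":[0,0,3],"twist":0,"hand":-1},{"linear":[0,0,2],"twist":0,"hand":-1},{"linear":[0,0,2],"twist":0,"hand":-1},{"linear":[0,0,0],"twist":0,"hand":-1}]'
python3 - <<'E'
from h import *
rep(); print(bot.state()['tcp_pos'])
f=bot.grab_frame('wrist'); cv2.imwrite('pics/w13.png',f)
E
```

```text
clock: 12.48
tcp_pos: [0.5237, 0.423, 0.047]
ee_rot: [0.236, -0.235, 0.667, -0.667]
ft_force: [-0.6, -0.4, -0.3]
gripper_width: 0.005
t 12.48 tool heading -51.1 r -74.1 lead 36.3 z 0.047 F [-0.6 -0.4 -0.3] j [ 0.57  0.71  0.03  0.89 -0.   -1.68]
[0.52368887 0.42297767 0.04702048]
```

View pics/w13.png

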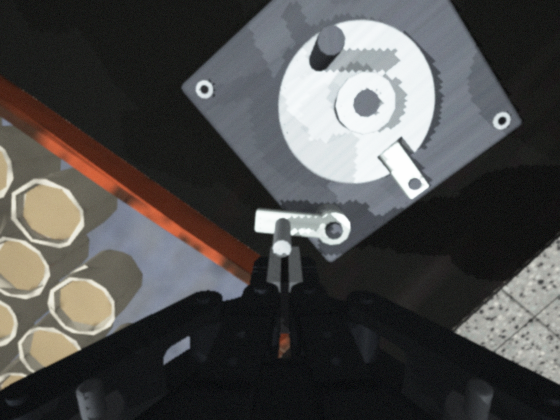

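The fist is right behind the pin (282,240). Now the arc about the hinge.

```bash
python3 -m pendant '[{"linear":[-1.2,0,2.3],"twist":5,"hand":-1},{"linear":[-1.2,0,2.3],"twist":5,"hand":-1},{"linear":[-1.2,0,2.3],"twist":5,"hand":-1},{"linear":[-1.2,0,2.3],"twist":5,"hand":-1},{"linear":[-1.2,0,2.3],"twist":5,"hand":-1},{"linear":[-1.2,0,2.3],"twist":5,"hand":-1},{"linear":[-1.2,0,2.3],"twist":5,"hand":-1},{"linear":[-1.2,0,2.3],"twist":5,"hand":-1},{"linear":[0,0,0],"twist":0,"hand":-1}]'
python3 - <<'E'
from h import *
rep(); print(bot.state()['tcp_pos'])
f=bot.grab_frame('wrist'); cv2.imwrite('pics/w14.png',f)
E
```

```text
clock: 13.28
tcp_pos: [0.5382, 0.4101, 0.0467]
ee_rot: [-0.008, 0.008, 0.707, -0.707]
ft_force: [-0.0, 1.5, 0.2]
gripper_width: -0.001
t 13.28 tool heading -91.3 r -67.5 lead -5.3 z 0.0467 F [-0.   1.5  0.2] j [ 0.54  0.71  0.04  0.9   0.   -1.01]
[0.53822429 0.41006949 0.04665176]
```

View pics/w14.png

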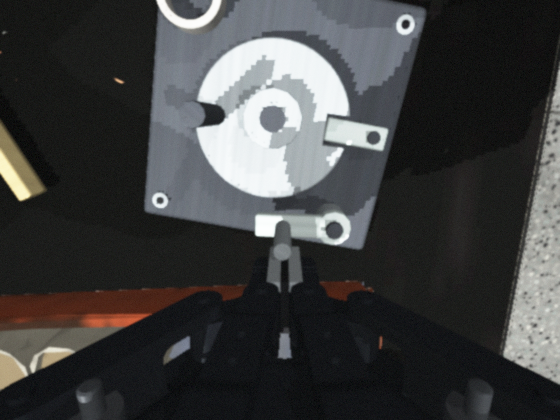

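Tracking well: pin against the fist at ~1.5 N, plate still flat.

```bash
python3 -m pendant '[{"linear":[-1.2,0,2.3],"twist":5,"hand":-1},{"linear":[-1.2,0,2.3],"twist":5,"hand":-1},{"linear":[-1.2,0,2.3],"twist":5,"hand":-1},{"linear":[-1.2,0,2.3],"twist":5,"hand":-1},{"linear":[-1.2,0,2.3],"twist":5,"hand":-1},{"linear":[-1.2,0,2.3],"twist":5,"hand":-1},{"linear":[-1.2,0,2.3],"twist":5,"hand":-1},{"linear":[-1.2,0,2.3],"twist":5,"hand":-1},{"linear":[-1.2,0,2.3],"twist":5,"hand":-1},{"linear":[-1.2,0,2.3],"twist":5,"hand":-1},{"linear":[-0.7,0,1.4],"twist":3,"hand":-1},{"linear":[0,0,0],"twist":0,"hand":-1}]'
python3 - <<'E'
from h import *
rep(); print(bot.state()['tcp_pos'])
f=bot.grab_frame('wrist'); cv2.imwrite('pics/w15.png',f)
E
```

```text
clock: 14.33
tcp_pos: [0.5396, 0.3836, 0.0467]
ee_rot: [-0.321, 0.321, 0.63, -0.63]
ft_force: [0.4, 1.5, 0.2]
gripper_width: 0.002
t 14.33 tool heading -144.0 r -22.2 lead -34.7 z 0.0467 F [0.4 1.5 0.2] j [ 0.51  0.69 -0.01  0.87  0.   -0.12]
[0.53961997 0.38362543 0.04670185]
```

View pics/w15.png

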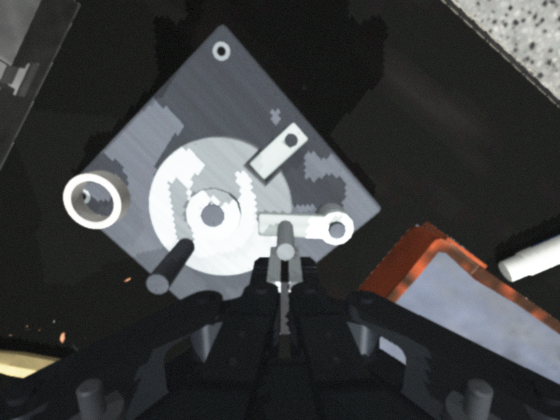

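```bash
python3 -m pendant '[{"linear":[-0.5,0,0.9],"twist":2,"hand":-1},{"linear":[-0.5,0,0.9],"twist":2,"hand":-1},{"linear":[-0.5,0,0.9],"twist":2,"hand":-1},{"linear":[-0.2,0,0.5],"twist":1,"hand":-1},{"linear":[0,0,0],"twist":0,"hand":-1}]'; python3 -m pendant '[{"linear":[0,0,0.5],"twist":0,"hand":-1},{"linear":[0,0,0],"twist":0,"hand":-1}]'
```

```text
clock: 14.8
tcp_pos: [0.5383, 0.3808, 0.0467]
ee_rot: [-0.358, 0.359, 0.61, -0.609]
ft_force: [3.3, 4.3, -0.2]
gripper_width: 0.0
clock: 14.97
tcp_pos: [0.5382, 0.3807, 0.0467]
ee_rot: [-0.358, 0.359, 0.61, -0.609]
ft_force: [4.1, 3.9, -0.9]
gripper_width: 0.002
```

Force has risen to ~5.6 N and the TCP no longer advances at the predicted closed position, so it's on the stop. One more small push, then back off and lift clear.

```bash
python3 -m pendant '[{"linear":[0,0,0.8],"twist":0,"hand":-1},{"linear":[0,0,0],"twist":0,"hand":-1}]'; python3 -m pendant '[{"linear":[0,0,-3],"twist":0,"hand":-1},{"linear":[0,0,-5],"twist":0,"hand":-1},{"linear":[0,-15,0],"twist":0,"hand":-1},{"linear":[0,-20,0],"twist":0,"hand":-1},{"linear":[0,-25,0],"twist":0,"hand":-1},{"linear":[0,-30,0],"twist":0,"hand":-1},{"linear":[0,-30,0],"twist":0,"hand":-1},{"linear":[0,-20,-15],"twist":0,"hand":-1},{"linear":[0,0,-20],"twist":0,"hand":-1},{"linear":[0,0,-20],"twist":0,"hand":-1},{"linear":[0,0,0],"twist":0,"hand":-1}]'
python3 - <<'E'
from h import *
rep()
c=bot.calibration('wrist');np.save('c16.npy',c,allow_pickle=True)
f=bot.grab_frame('wrist'); cropper(f,180,60,200,150,4,'pics/w16.png');cv2.imwrite('pics/w16f.png',f)
f=bot.grab_frame('scene'); cropper(f,170,130,130,100,6,'pics/s16.png'); cv2.imwrite('pics/s16f.png',f)
E
```

```text
clock: 15.13
tcp_pos: [0.5381, 0.3807, 0.0468]
ee_rot: [-0.358, 0.359, 0.611, -0.608]
ft_force: [6.9, 5.9, -2.7]
gripper_width: -0.0
clock: 16.05
tcp_pos: [0.5938, 0.4106, 0.1857]
ee_rot: [-0.359, 0.359, 0.609, -0.609]
ft_force: [-0.2, 1.2, -0.7]
gripper_width: -0.0
t 16.05 tool heading -151.0 r -78.3 lead -34.5 z 0.1857 F [-0.2  1.2 -0.7] j [ 0.5   0.71  0.41  1.27 -0.   -0.  ]
```

View pics/w16f.png

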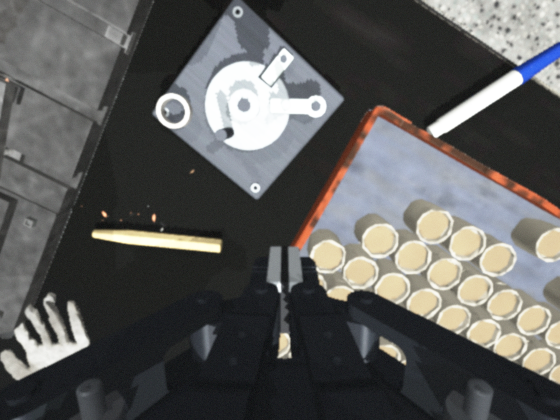

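View pics/s16.png

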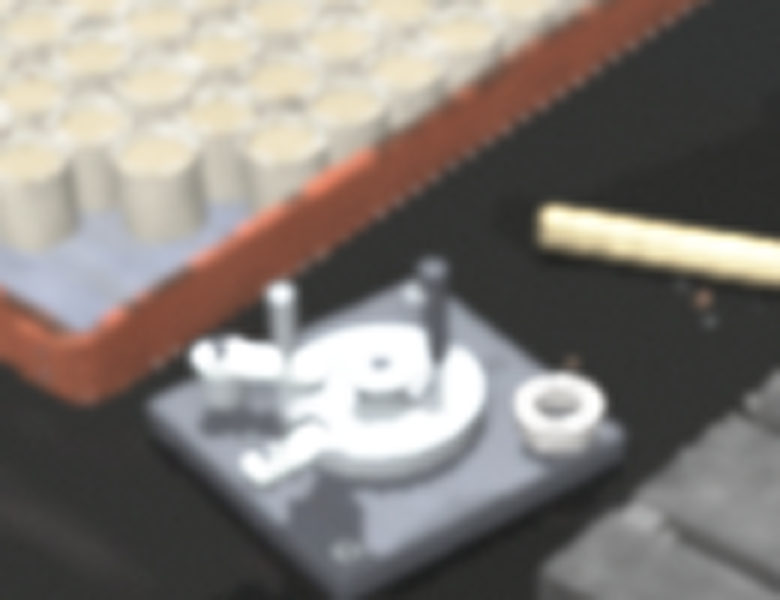

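View pics/w16.png

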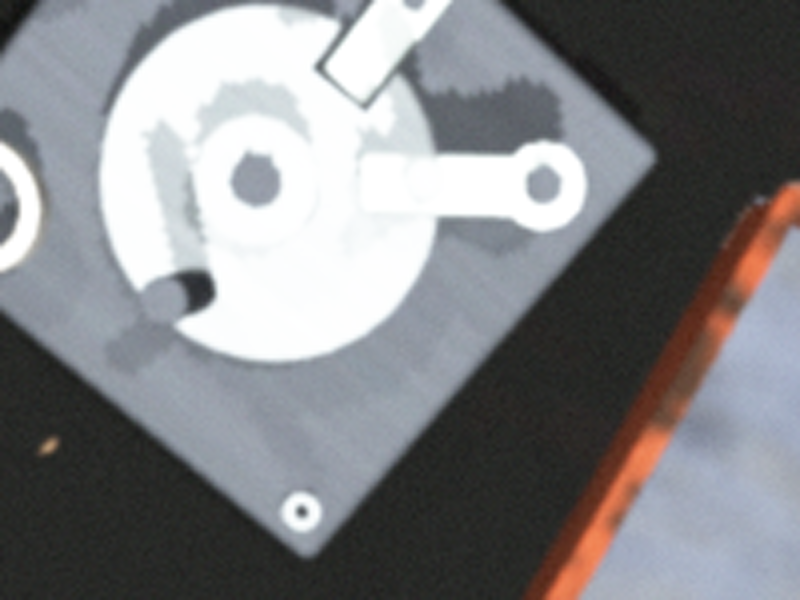

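```bash
python3 - <<'E'
from h import *
c=np.load('c16.npy',allow_pickle=True).item()
P=lambda x,y,z: ray(c,(180+x/4,60+y/4),z)
h=P(542,185,.0345);t=P(362,184,.0345);d=t-h
print('finger heading in jig',np.degrees(np.arctan2(d[1],d[0]))+11.4,'len',np.hypot(*d[:2]), 'value',np.radians(50-11.4-np.degrees(np.arctan2(d[1],d[0]))))
p=ray(bot.calibration('scene'),(170+432/6,130+268/6),.068)[:2]-[.542,.3425];print('post heading jig',np.degrees(np.arctan2(p[1],p[0]))+11.4,'r',np.hypot(*p))
print(bot.state()['ft_force'],bot.state()['clock']); bot.close_job()
E
```

```text
finger heading in jig -49.895168880675335 len 0.03920922319342079 value 1.743499603803563
post heading jig 2.008476958229984 r 0.026818720158749122
[-0.13215892  0.40103661 -0.34711663] 16.15
the job is handed in; nothing more can be done
```

The plate is seated flat with its notch over the key, the retaining finger is closed over its rim, and I handed the job in at 16.2 s of the 53 s allowed. `close_job` gives no verdict, so these are my own last checks.

- **Plate:** I straddled the post with the half-closed fingers and turned the plate about 187° counter-clockwise, with forces around 2 N. When the notch reached the key the push force vanished. In the pictures the plate then lies level with the key inside the notch. The post measured about 2° from the jig's x axis (limit about 11°). Its radius came out at 26.8 mm against 28 mm nominal, which is within the roughly 2 mm camera error.
- **Retaining finger:** I swung it shut by its pin with the closed fist until it stopped, at about 9 N. Measured from the wrist image, the joint is at about 1.74 rad (needs more than 1.6; the stop is 1.75).
- **Bystanders and gripper:** The steel ring shows at its original place in the last pictures. I did not re-measure the bush or the hex key, but the arm never went near them. At hand-in the gripper was lifted clear and read under 1 N.

None of the checks failed.

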